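# Load the bench finisher and hold its hatch down

### The job

Pick up the red-handled scoop tray, tip it so that all four cast rings slide off into the open bowl of the blue finishing machine, and set the empty tray back down upright on the bench. Swing the machine's hatch closed, turn the wing of its quarter-turn fastener until the wing lies in line with the two red marks, so that the tongue below it drops into its slot, then press the hatch all the way down onto its frame against the springy seal. Finish while you are still holding it pressed fully home (I will lock it); knock nothing else on the bench about.

Things in the scene. Friction and masses are not known exactly. Their poses are not given: they have to be found in the camera images.
- finisher: blue benchtop finishing machine, fixed, 188 x 180 mm (own x, y), deck 120 mm above the bench. Origin at the centre of its underside on the bench; own x from its front (black fascia with dial, fastener side, towards the robot) to its back (hinge side), own z up. A black sponge seal runs round the bowl's steel rim and stands 5 mm higher than the rim (137 mm above the bench) when free
- bowl_mouth (a point): centre of the open bowl's mouth at the height of its steel rim (the frame; top 132 mm above the bench). Bowl 96 mm (machine's own x) by 110 mm (own y), rubber floor 84 mm below this point
- hatch (a joint): hatch angle, hinged at the machine's back: 0 = fully home on the steel rim, grows as it opens, 1.55 to 1.75 at the start (about upright), stop 1.95. Stiff hinge: stays where left, 1 to 4 N at the free edge moves it. Tongue across the slot: stops at about 0.055; in line: meets the seal at about 0.04, needs 8 to 14 N at the fastener to go home; let go, the seal lifts it to about 0.03
- hatch_hinge (a point): middle of the hatch's hinge axis (along the machine's own y), 135 mm above the bench, 77 mm behind the machine's origin, at mid-thickness of the 6 mm panel
- hatch_edge (a point): middle of the free edge of the hatch (aluminium panel 154 x 144 x 6 mm), on its outer face (upper when closed), 160 mm from the hinge axis
- wing (a joint): angle of the quarter-turn fastener about the hatch's outward normal (positive = counter-clockwise seen from above, hatch closed): 0 = wing and tongue in line with slot and red marks (machine's own x); starts 0.5 to 1.3 away; stops at -1.6 and 1.6; turns with about 0.04 N m and stays where left
- wing_grip (a point): centre of the steel wing: bar 36 mm long (own x), 10 mm thick (own y), 20 mm tall, on the hatch's outer face, 143 mm from the hinge, midway across; this point is 14 mm off the face; a boss 22 mm across fills the lowest 5 mm; own z is the outward normal. Its tongue (28 x 6 mm, in line with the wing) is below the panel
- tray: loose aluminium scoop tray with a red handle, about 0.14 kg. Origin at the centre of its floor's underside, own x towards its open nose (52 mm ahead), own z up. Floor 104 x 84 mm, 3 mm thick, walls 20 mm high at back and sides, open at the nose where it narrows to 62 mm; rings slide off when it is tipped more than about 25 degrees
- tray_grip (a point): place to grip the red handle: a bar 62 mm long (own x), 14 mm wide (own y), 16 mm tall, its middle 20 mm above the tray's underside; this point is 80 mm behind the tray's origin, 28 mm behind its back wall
- ring0: rough-cast brass signet ring lying on the tray, 27 mm across and 9 mm thick, 18 g, origin at the centre of its underside
- ring1: as ring0
- ring2: as ring0
- ring3: as ring0
- bur_block: bystander: blue block of burs, 86 x 123 x 88 mm
- tape_roll: bystander: roll of tape lying flat, 78 mm across, 19 mm high
- parts_tin: bystander: round aluminium tin, 60 mm across, 22 mm high
- slot (a point): centre of the slot for the fastener's tongue, 66 mm in front of the machine's origin, at the top of the two steel cheeks (129 mm above the bench); 9 mm wide, running along the machine's own x
- spirit_lamp: bystander: small grey spirit burner, 97 mm across, 101 mm high
- quench_bowl: bystander: small bowl, 118 x 128 x 47 mm, standing on the scorched soldering board

How it is judged:
By the outcome, as a careful person would: the job done as asked, in the order asked, and still so for the second after the job is handed in, while the arm keeps its last pose, push and grip.
It also fails if it takes over 61 s, if anything falls off the work surface, if the arm or the gripper's body presses on something with over 40 N, if the wrist force passes 120 N, or if a joint passes its speed limit or range.

### The arm

A 6-joint arm with a two-finger parallel gripper is mounted at the origin on a cart in front of the work surface, level with it; the furniture and walls round the work are solid. World frame = base frame: x ahead of the robot, y to its left, z up, the work surface at z = 0. Lengths are in mm, angles in rad, forces in N, time in s.
With the tool pointing down it reaches from about 425 to 950 mm from the base axis. Payload 3.5 kg.
Tool frame: the origin (TCP) lies midway between the tips of the shut fingers; the grasp point (between the pads) lies manip.tcp_to_grasp behind it (manip.tcp_to_grasp is the distance from the TCP to the grasp point, in mm); z points along the fingers, y is the line along which they close (so a half turn about z gives the same grasp; the last joint's range is limited). The gripper opens to 85 mm and grips with 20 to 120 N. Pads are 22 mm wide; open, the fingers measure 114 mm over their backs; the gripper's body (76 mm by 85 mm) begins 54 mm behind the grasp point. The pads swing forward as they close: fully open they stand 13 mm farther back than shut.
Start: joints at [-1.358, 0.286, 1.577, -0, 1.279, -0.15], TCP at [239.575, -631.039, 231.325] pointing down, gripper open.
Joint ranges: [-2.77, 2.77], [-0.9, 2.22], [0.21, 2.48], [-1.53, 4.67], [0.24, 2.81], [-2.84, 2.84]. Speed limits (rad/s): [2.79, 2.79, 3.14, 3.14, 3.14, 3.14].

### API

Orientations are given as a unit quaternion [x, y, z, w].
In Python, from workcell import readout, eyes, order, manip gives the robot as it stands.
- The arm moves only by the shell command python3 -m crank 'ROWS' [FORCE]. ROWS is JSON, a list that holds one entry, the list of rows, each a list of 7 numbers: the turn, a rotation vector about the tool's x, y, z in degrees, then the shift along the tool's x, y, z in mm, then the finger opening in mm, from 0 to 85.4. In form: [[[wx, wy, wz, x, y, z, jaw], ...]]. A call has exactly 10 rows; each row shifts and turns the commanded pose from where the row before left it, along the tool's axes as they then stand; what a row does not reach is not made up. A row lasts 1/8 s, in which the tool goes at most 62.5 mm and 10.7 degrees, less where a joint would pass 70% of its speed; a pose out of reach is approached as far as the arm can. A call with a gripper value outside its range is refused whole. The fingers move at their own pace and stop on an object; FORCE is the grip in N (left out, the last holds). Time passes only in rows, so rows that do not move let the fingers close, or fill a call up. It gives the time, the measured TCP pose, the force, the opening and the grip force at its end, in the units of the state.
- readout.get_obs(): the state, without advancing time (a new reading comes with each control period).
- eyes.grab_frame(name): name is "side" or "top"; returns the picture (384x512x3 uint8, blue, green, red); there is no depth.
- eyes.calibration(name): a dict with "mtx" (3x3 intrinsics, pixels), "k1" (the pictures are not rectified: a ray, as slopes to the right and down, at radius r is drawn at 1 + k1 r^2 times it, then the intrinsics apply), "rvec" (rotation vector, rad) and "tvec" (3), from world to camera coordinates, as OpenCV has them. Camera axes: x right, y down, z forward; pixel columns grow to the right and rows downward; lengths in mm; the calibration is good to about 2 mm. A picture is of the moment at which its call begins. calibration takes no time and is no camera call.
- order.sign_off(): hands the job in; it is judged then, once.
Trained networks look in the newest picture that a camera, given by its name, has taken for a name from the list of things; names that differ only in an ending like _2 or _b are one class to them, and where a whole thing is asked for, a point or a joint stands for the part that bears it (a point fixed in the world has none). Each returns a list of dicts, best first, with "conf" (0 to 1); they miss things now and then, are a little off and sometimes report something else, mostly with a low value. They report only what shows in the picture. A call takes as long as a camera call.
- eyes.trace(camera, name): "pixels" (384x512 bool, what is visible of it) and "centre" ([row, column] in pixels, amid what is visible of it).
- eyes.pinpoint(camera, name): "centre" ([row, column] in pixels: a listed point, or the origin of a listed thing).
The state is a dict: "time": time; "q": joint angles; "qvel": joint speeds; "joint_torque": joint torques, N m; "position": TCP position; "ee_rot": TCP orientation; "contact_force": force on the tool from outside, world axes, zero at the start; "torque": the same for the moment, N m; "width": finger opening in mm; "grasp_force": force on a finger pad.
Only numpy, scipy, OpenCV 4.12 (cv2) and the standard library are available. Lean on these libraries where they do the work, as an engineer would, in place of code of your own. Each camera call takes 0.05 s, during which the arm holds its last target. There are 200 camera calls.

## Working session

There is one attempt and no reset: what is moved stays moved. The work goes in short steps, Python scripts to look and compute and a shell command to move; the robot and the scene stay as the last step left them, time stands still between calls to the robot, and variables do not carry over. Pictures are saved under pics/ and viewed, at most 10 in all, crops included, and the job is handed in when it is done.

```bash
ls; mkdir -p pics
cat > h.py <<'E'
import numpy as np, cv2
from scipy.spatial.transform import Rotation as R
from workcell import readout, eyes, order, manip
def cal(c):
    d=eyes.calibration(c); return np.array(d["mtx"]),float(d["k1"]),R.from_rotvec(np.ravel(d["rvec"])).as_matrix(),np.ravel(d["tvec"])
def ray(c,rc):
    K,k1,Rm,t=cal(c); p=np.array([[[rc[1],rc[0]]]],float)
    u=cv2.undistortPoints(p,K,np.array([k1,0,0,0.]))[0,0]
    return -Rm.T@t, Rm.T@np.array([u[0],u[1],1])
def onz(c,rc,z):
    o,d=ray(c,rc); return o+d*(z-o[2])/d[2]
def tri(a,b):
    A=0;B=0
    for c,rc in (("top",b),("side",a)):
        o,d=ray(c,rc); d=d/np.linalg.norm(d); P=np.eye(3)-np.outer(d,d); A=A+P; B=B+P@o
    return np.linalg.solve(A,B)
def px(c,X):
    K,k1,Rm,t=cal(c); return cv2.projectPoints(np.array([X],float),cv2.Rodrigues(Rm)[0],t,K,np.array([k1,0,0,0.]))[0][0,0][::-1]
E
python3 - <<'E'
from h import *
o=readout.get_obs(); print(o["ee_rot"],o["width"],manip.tcp_to_grasp)
for c in("side","top"):
    cv2.imwrite(f"pics/{c}0.png",eyes.grab_frame(c)); k=cal(c); print(c,(-k[2].T@k[3]).round(),k[2][2].round(2))
P={}
for n in ["finisher","bowl_mouth","hatch_hinge","hatch_edge","wing_grip","slot","tray","tray_grip","ring0","bur_block","tape_roll","parts_tin","spirit_lamp","quench_bowl"]:
    r={c:eyes.pinpoint(c,n) for c in("side","top")}
    s=[(c,[(np.round(x["centre"]).tolist(),round(x["conf"],2)) for x in r[c][:4]]) for c in r]
    X=tri(r["side"][0]["centre"],r["top"][0]["centre"]).round(1) if r["side"] and r["top"] else None
    print(n,s,X)
E
```

```text
pics
[ 9.83590493e-01  1.80411579e-01 -4.29490617e-05 -1.18386302e-03] 85.43443621874201 18.700000000000003
side [ -32. -969.  665.] [ 0.46  0.78 -0.43]
top [ 381.  -19. 1428.] [ 0.12 -0.   -0.99]
finisher [('side', [([192.0, 201.0], 0.91), ([165.0, 185.0], 0.74)]), ('top', [([213.0, 148.0], 0.96)])] [466.4 323.3   1.6]
bowl_mouth [('side', [([164.0, 200.0], 0.97)]), ('top', [([210.0, 138.0], 0.96), ([222.0, 278.0], 0.7)])] [469.5 323.4 122.3]
hatch_hinge [('side', [([277.0, 373.0], 0.58), ([157.0, 214.0], 0.45), ([234.0, 233.0], 0.35)]), ('top', [([184.0, 133.0], 0.97)])] [ 768.6  133.9 -223.2]
hatch_edge [('side', [([164.0, 188.0], 0.49)]), ('top', [([160.0, 115.0], 0.73), ([166.0, 113.0], 0.64)])] [548.4 441.5  77.1]
wing_grip [('side', []), ('top', [([160.0, 117.0], 0.52)])] None
slot [('side', [([168.0, 185.0], 0.64)]), ('top', [([228.0, 144.0], 0.64)])] [408.1 306.  121.7]
tray [('side', [([237.0, 244.0], 0.72)]), ('top', [([219.0, 258.0], 0.8), ([214.0, 150.0], 0.6), ([169.0, 112.0], 0.36)])] [458.8 -38.6  -3.8]
tray_grip [('side', [([243.0, 249.0], 0.56), ([156.0, 215.0], 0.5
[... 173 characters left out ...]
9)]), ('top', [([228.0, 264.0], 0.63), ([217.0, 257.0], 0.59), ([216.0, 269.0], 0.53), ([226.0, 253.0], 0.53)])] [444.4 -65.2   6.7]
bur_block [('side', []), ('top', [([159.0, 286.0], 0.77), ([219.0, 255.0], 0.47), ([164.0, 115.0], 0.17)])] None
tape_roll [('side', []), ('top', [([166.0, 253.0], 0.82)])] None
parts_tin [('side', [([235.0, 241.0], 0.32)]), ('top', [([154.0, 123.0], 0.64), ([161.0, 370.0], 0.48)])] [ 745.6  542.  -402.4]
spirit_lamp [('side', [([277.0, 372.0], 0.6), ([239.0, 250.0], 0.57)]), ('top', [([162.0, 368.0], 0.91)])] [ 657.  -400.9    3. ]
quench_bowl [('side', [([156.0, 218.0], 0.74), ([231.0, 247.0], 0.67)]), ('top', [([212.0, 388.0], 0.63)])] [ 368.9 -305.8  397.3]
```

```bash
cd pics; python3 -c "
import cv2
a=cv2.imread('top0.png');b=cv2.imread('side0.png')
cv2.imwrite('t1.png',cv2.resize(a[120:270,80:280],None,fx=4,fy=4,interpolation=2))
cv2.imwrite('s1.png',cv2.resize(b,(800,600)))"
```

```text
(no output)
```

View pics/t1.png

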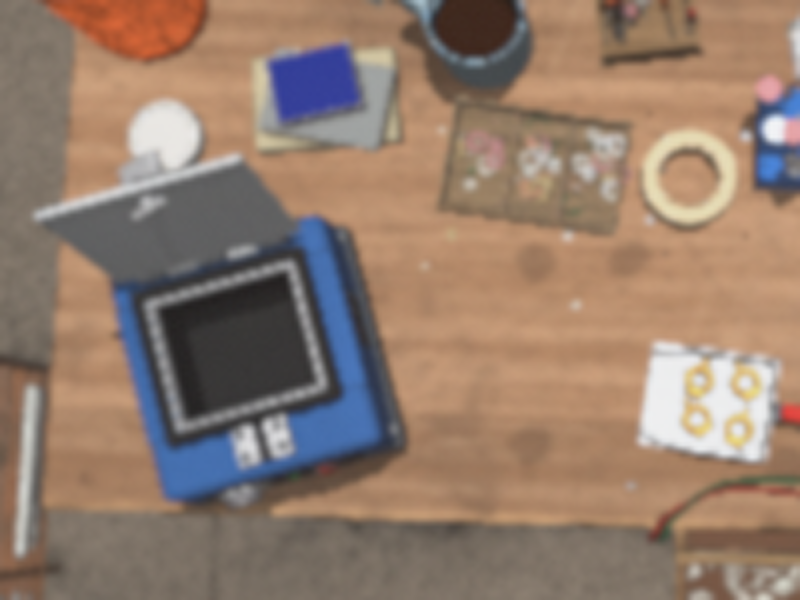

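View pics/s1.png

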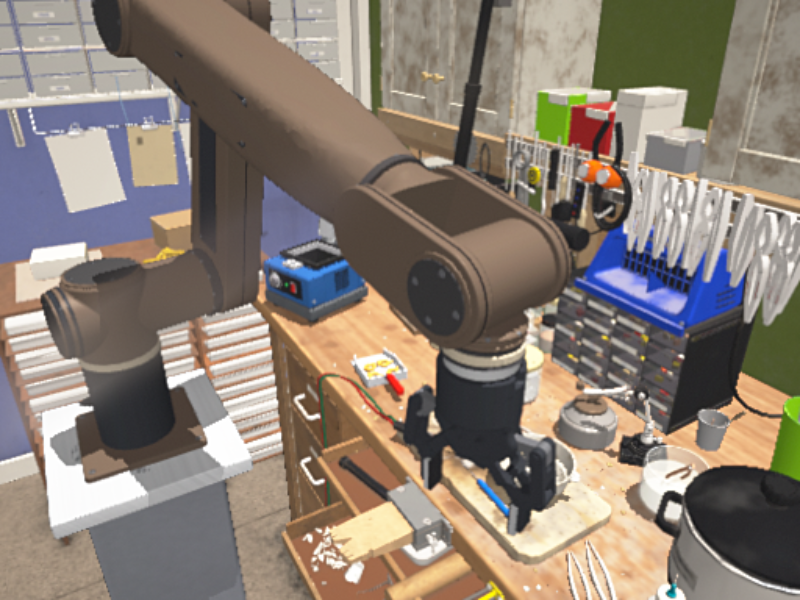

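Top crop: the machine's bowl is at about full-image (210,139), its slot at (230,146), the hatch is upright behind it, and the tray is at (219,258) with four rings and its handle to the right. The side view shows the same layout, with the area between arm and tray clear. Next I'll fix the poses using the known heights.

```bash
cat >> h.py <<'E'
def pose():
    o=readout.get_obs(); return np.array(o["position"]),R.from_quat(o["ee_rot"]),o
def goal(p,yaw,tip=0):
    "tool x heading yaw deg, pointing down, then tipped nose-down by tip about tool y; p = TCP"
    return np.array(p,float),R.from_euler('z',yaw,degrees=True)*R.from_euler('x',180,degrees=True)*R.from_euler('y',-tip,degrees=True)
def to(p,r):
    P,Q,o=pose(); print("t",round(o["time"],2),"turn",(Q.inv()*r).as_rotvec(degrees=True).round(1),"shift(tool axes now)",Q.inv().apply(p-P).round(1),"F",np.round(o["contact_force"],1))
E
python3 - <<'E'
from h import *
for c in("side","top"): eyes.grab_frame(c)
def pk(c,n):
    r=eyes.pinpoint(c,n); return r[0]["centre"]
f=lambda v:np.round(v,1)
m={n:onz("top",pk("top",n),z) for n,z in dict(finisher=0,bowl_mouth=132,hatch_hinge=135,slot=129,tray=0,tray_grip=20).items()}
for k in m: print(k,f(m[k]))
ang=lambda a,b:np.degrees(np.arctan2(*(b-a)[:2][::-1]))
print("yaw mach",ang(m["slot"],m["hatch_hinge"]),np.linalg.norm(m["slot"]-m["hatch_hinge"]),"should be 143")
print("tray",ang(m["tray_grip"],m["tray"]),np.linalg.norm((m["tray"]-m["tray_grip"])[:2]),"80")
for n in("tray","tray_grip"):
  for r in eyes.trace("top",n)[:1]:
    ys,xs=np.nonzero(r["pixels"]); W=np.array([onz("top",q,10)[:2] for q in zip(ys,xs)],np.float32); 
    print(n,r["conf"],cv2.minAreaRect(W),W.mean(0))
im=eyes.grab_frame("top"); hsv=cv2.cvtColor(im,cv2.COLOR_BGR2HSV)
red=(((hsv[...,0]<6)|(hsv[...,0]>174))&(hsv[...,1]>150)&(hsv[...,2]>100)).astype(np.uint8); red[:,:262]=0;red[:,305:]=0;red[:210]=0;red[:][240:]=0
ys,xs=np.nonzero(red);W=np.array([onz("top",q,26)[:2] for q in zip(ys,xs)],np.float32);print("handle",cv2.minAreaRect(W),W.mean(0))
gw=[r["centre"] for r in eyes.pinpoint("top","hatch_edge")]
print(gw)
E
```

```text
finisher [466.8 323.7   0. ]
bowl_mouth [465.7 316.5 132. ]
hatch_hinge [545.2 346.8 135. ]
slot [409.2 297.9 129. ]
tray [461.4 -32.1   0. ]
tray_grip [ 435.6 -118.    20. ]
yaw mach 19.759133718274718 144.53691508575054 should be 143
tray 73.28938406339972 89.67933710620605 80
tray 0.84 ((450.33154296875, -67.93292236328125), (172.20335388183594, 87.28852081298828), 85.7608642578125) [453.41016  -46.179886]
tray_grip 0.62 ((449.31536865234375, -69.12055206298828), (170.1340789794922, 84.06491088867188), 82.75444793701172) [451.99365  -44.599216]
handle ((441.1734619140625, -123.88797760009766), (55.621551513671875, 13.248064041137695), 82.00678253173828) [ 441.3612  -123.05352]
[[168.6, 114.4]]
```

```bash
python3 -m crank '[[[0,0,0,37,-40.5,10,85],[0,0,0,37,-40.5,10,85],[0,0,0,37,-40.5,10,85],[0,0,0,37,-40.5,10,85],[0,0,0,37,-40.5,10,85],[0,0,0,37,-40.5,10,85],[0,0,0,37,-40.5,10,85],[0,0,0,37,-40.5,10,85],[0,0,0,37,-40.5,10,85],[0,0,0,37,-40.5,10,85]]]' 60
python3 - <<'E'
from h import *
to(*goal([441.5,-121,60],82))
E
```

```text
time: 3.35
position: [442.4, -119.5, 131.6]
ee_rot: [0.984, 0.18, 0.001, 0.0]
contact_force: [1.1, -0.8, 0.0]
width: 85.1
grasp_force: 0.0
t 3.35 turn [  0.1  -0.  -61.2] shift(tool axes now) [-1.5  1.  71.6] F [ 1.1 -0.8  0. ]
```

```bash
python3 -m crank '[[[0,0,-7,0,0,0,60],[0,0,-7,0,0,0,60],[0,0,-7,0,0,5,60],[0,0,-7,0,0,5,60],[0,0,-7,0,0,10,60],[0,0,-7,0,0,10,60],[0,0,-7,0,0,10,60],[0,0,-7,0,0,10,60],[0,0,-5,0,0,10,60],[0,0,0,0,0,10,60]]]' 60
python3 - <<'E'
from h import *
to(*goal([441.5,-121,5],82))
for c in("side","top"):
    im=eyes.grab_frame(c); cv2.imwrite(f"pics/{c}2.png",im)
    print(c,[px(c,X).round() for X in([441,-121,20],[452,-44,0])])
a=cv2.imread('pics/side2.png')[160:310,150:350]; b=cv2.imread('pics/top2.png')[160:290,190:360]
cv2.imwrite('pics/c2.png',np.vstack([cv2.resize(a,(400,300),interpolation=2),cv2.resize(b,(400,300),interpolation=2)]))
E
```

```text
time: 4.6
position: [442.0, -121.2, 61.2]
ee_rot: [0.756, 0.654, 0.0, 0.0]
contact_force: [0.6, -0.4, 1.0]
width: 59.8
grasp_force: 0.0
t 4.6 turn [ 0.   0.  -0.3] shift(tool axes now) [ 0.1 -0.5 56.2] F [ 0.6 -0.4  1. ]
side [array([245., 252.]), array([237., 243.])]
top [array([224., 283.]), array([221., 260.])]
```

View pics/c2.png

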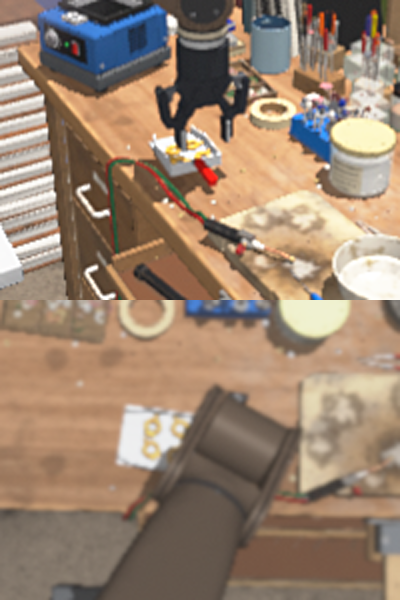

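Fingers straddle the handle (handle at about side (246,253), as predicted). Descend and close.

```bash
python3 -m crank '[[[0,0,0,0,-0.5,14,45],[0,0,0,0,0,14,45],[0,0,0,0,0,14,45],[0,0,0,0,0,10,45],[0,0,0,0,0,3,45],[0,0,0,0,0,0,0],[0,0,0,0,0,0,0],[0,0,0,0,0,0,0],[0,0,0,0,0,0,0],[0,0,0,0,0,0,0]]]' 70
python3 -m crank '[[[0,0,0,0,0,-4,0],[0,0,0,0,0,-8,0],[0,0,0,0,0,-12,0],[0,0,0,0,0,-16,0],[0,0,0,0,0,-20,0],[0,0,0,0,0,-20,0],[0,0,0,0,0,-20,0],[0,0,0,0,0,-20,0],[0,0,0,0,0,-20,0],[0,0,0,0,0,-10,0]]]'
python3 - <<'E'
from h import *
P,Q,o=pose(); print(o["contact_force"],o["width"],o["torque"])
im=eyes.grab_frame("side"); cv2.imwrite("pics/s3.png",im[120:300,150:390])
a=np.radians(19.8); M=np.array([468,320,0.]); ex=np.array([np.cos(a),np.sin(a),0]); ey=np.array([-np.sin(a),np.cos(a),0])
# pre-dump pose: TCP = grasp +18.7 along tool z
for tip,nz in((0,260),(20,200),(45,150)):
    p,r=goal([0,0,0],109.8,tip)
    nose=M-6*ex-18*ey+[0,0,nz]    # nose underside
    g=nose-r.apply([132,0,24]) # tray x=tool x, tray -z=tool z ; grasp 24 above underside
    print(tip,g+r.apply([0,0,18.7])); to(g+r.apply([0,0,18.7]),r)
E
```

```text
time: 5.95
position: [441.7, -121.3, 6.8]
ee_rot: [0.756, 0.655, 0.0, 0.001]
contact_force: [0.3, 0.4, 4.4]
width: 12.5
grasp_force: 69.8
time: 7.2
position: [441.9, -121.3, 158.5]
ee_rot: [0.756, 0.655, 0.001, 0.002]
contact_force: [1.3, -0.6, -1.8]
width: 12.4
grasp_force: 69.2
[ 1.30170244 -0.60463507 -1.82242735] 12.446306577414607 [-0.17038684 -0.05743537 -0.02176796]
0 [513.16540342 176.83545714 265.3       ]
t 7.25 turn [  0.2   0.1 -28. ] shift(tool axes now) [ 305.3   28.  -106.4] F [ 1.4 -0.4 -1.2]
20 [509.85482261 186.0309491  250.12702981]
t 7.25 turn [ -4.7 -19.5 -27.8] shift(tool axes now) [313.9  23.3 -91.3] F [ 1.4 -0.4 -1.2]
45 [498.7996736  216.73780674 247.08576106]
t 7.25 turn [-10.8 -43.9 -26.6] shift(tool axes now) [342.7   8.  -88.4] F [ 1.4 -0.4 -1.2]
```

View pics/s3.png

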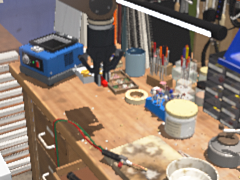

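```bash
python3 -m crank '[[[0,0,0,12,2,-12,0],[0,0,0,25,3,-16,0],[0,0,0,36,3,-16,0],[0,0,0,40,3,-16,0],[0,0,0,42,3,-14,0],[0,0,0,42,3,-12,0],[0,0,0,40,3,-10,0],[0,0,0,34,3,-6,0],[0,0,0,22,3,-3,0],[0,0,0,12,2,-1,0]]]'
python3 -m crank '[[[0,0,-2,0,0,0,0],[0,0,-3,0,0,0,0],[0,0,-4,0,0,0,0],[0,0,-4,0,0,0,0],[0,0,-4,0,0,0,0],[0,0,-4,0,0,0,0],[0,0,-4,0,0,0,0],[0,0,-3,0,0,0,0],[0,0,0,0,0,0,0],[0,0,0,0,0,0,0]]]'
python3 - <<'E'
from h import *
cv2.imwrite("pics/s4.png",np.hstack([cv2.resize(eyes.grab_frame("side")[100:250,120:270],(400,400),interpolation=2),cv2.resize(eyes.grab_frame("top")[130:280,90:240],(400,400),interpolation=2)]))
for n in("tray","ring0"): print(n,[(r["centre"],r["conf"]) for r in eyes.pinpoint("side",n)][:4])
a=np.radians(19.8); M=np.array([468,320,0.]); ex=np.array([np.cos(a),np.sin(a),0]); ey=np.array([-np.sin(a),np.cos(a),0])
for tip,nz in((0,260),(20,180),(45,145)):
    p,r=goal([0,0,0],109.8,tip)
    nose=M-6*ex-18*ey+[0,0,nz]
    g=nose-r.apply([132,0,24]); to(g+r.apply([0,0,18.7]),r)
print(pose()[2]["q"])
E
```

```text
time: 8.5
position: [512.1, 178.5, 262.0]
ee_rot: [0.755, 0.655, -0.001, -0.0]
contact_force: [-0.8, 0.1, -1.7]
width: 12.5
grasp_force: 69.2
time: 9.75
position: [512.4, 176.3, 262.1]
ee_rot: [0.576, 0.818, -0.0, -0.0]
contact_force: [0.2, -0.1, -1.7]
width: 12.2
grasp_force: 69.2
tray [([133.2, 208.4], 0.66)]
ring0 [([129.9, 207.5], 0.55)]
t 9.95 turn [-0.  0. -0.] shift(tool axes now) [-0.1  0.6 -3. ] F [-0.1 -0.1 -1.3]
t 9.95 turn [ -0. -20.  -0.] shift(tool axes now) [ 9.7  0.6 32.2] F [-0.1 -0.1 -1.3]
t 9.95 turn [ -0. -45.  -0.] shift(tool axes now) [42.3  0.6 20.2] F [-0.1 -0.1 -1.3]
[ 1.44881144e-01 -3.14043653e-02  1.87023741e+00 -5.22616094e-05
  1.30285961e+00 -2.00238622e-01]
```

View pics/s4.png

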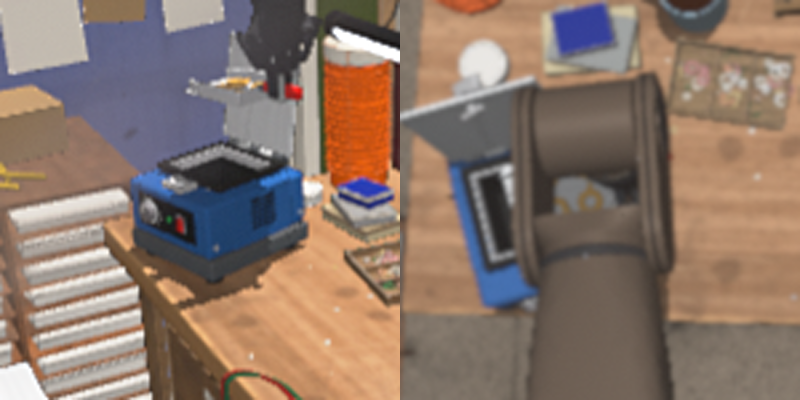

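```bash
python3 -m crank '[[[0,0,0,3,0.6,10,0],[0,0,0,4,0,20,0],[0,0,0,4,0,20,0],[0,-5,0,0,0,0,0],[0,-5,0,0,0,0,0],[0,-6,0,0,0,0,0],[0,-6,0,0,0,0,0],[0,-4,0,0,0,0,0],[0,-2,0,0,0,0,0],[0,0,0,0,0,0,0]]]'
python3 -m crank '[[[0,-2,0,1,0,-5,0],[0,-2,0,1,0,-5,0],[0,-3,0,1,0,-6,0],[0,-3,0,1,0,-6,0],[0,-3,0,1,0,-6,0],[0,-4,0,1,0,-6,0],[0,-3,0,1,0,-4,0],[0,0,0,0,0,0,0],[0,0,0,0,0,0,0],[0,0,0,0,0,0,0]]]'
python3 - <<'E'
from h import *
cv2.imwrite("pics/s5.png",np.hstack([cv2.resize(eyes.grab_frame("side")[100:250,120:270],(400,400),interpolation=2),cv2.resize(eyes.grab_frame("top")[130:280,90:240],(400,400),interpolation=2)]))
for c in("side","top"): print([(r["centre"],r["conf"]) for r in eyes.pinpoint(c,"ring0")][:6])
to(*goal([503.8,201,250],109.8,48))
print(pose()[0],pose()[2]["q"])
E
```

```text
time: 11.2
position: [508.8, 187.8, 211.1]
ee_rot: [0.558, 0.794, -0.14, 0.197]
contact_force: [-0.3, 0.6, -1.3]
width: 12.5
grasp_force: 69.3
time: 12.45
position: [500.5, 213.6, 240.0]
ee_rot: [0.526, 0.747, -0.233, 0.333]
contact_force: [0.2, 2.5, 4.6]
width: 12.4
grasp_force: 70.2
[([171.2, 233.7], 0.42), ([139.9, 213.1], 0.33)]
[([218.0, 134.0], 0.35)]
t 12.65 turn [ 0.  -0.  -0.1] shift(tool axes now) [-16.2  -1.1   2.6] F [0.3 2.6 5.2]
[500.49794624 213.38441525 239.73644544] [ 0.55134562  0.16094783  1.86649139 -0.82824277  1.41039407  0.47532119]
```

View pics/s5.png

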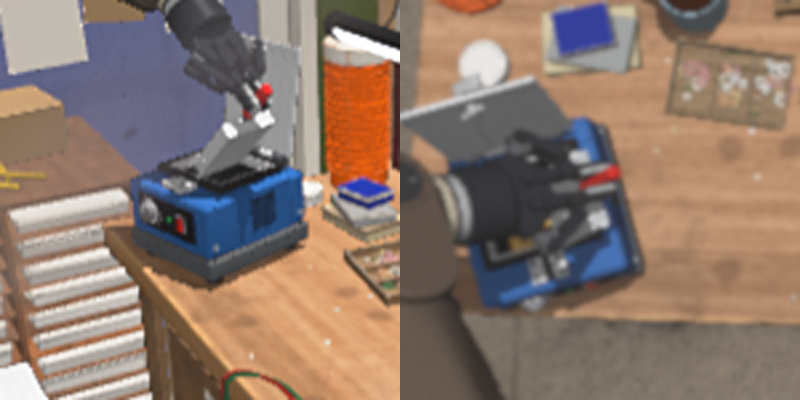

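The tray is tipped steeply over the bowl, with the nose lightly touching the rim or seal (about 5 N). I'll lift and back off, still tipped, then look for the rings.

```bash
python3 -m crank '[[[0,0,0,-3,0,-3,0],[0,0,0,-6,0,-5,0],[0,0,0,-9,0,-8,0],[0,0,0,-9,0,-8,0],[0,0,0,-9,0,-8,0],[0,0,0,-9,0,-8,0],[0,3,0,-15,0,0,0],[0,6,0,-20,0,0,0],[0,8,0,-20,0,0,0],[0,8,0,-20,0,0,0]]]'
python3 -m crank '[[[0,8,0,-30,0,0,0],[0,8,0,-40,0,0,0],[0,7,0,-45,0,0,0],[0,0,0,-45,0,0,0],[0,0,0,-45,0,0,0],[0,0,0,-40,0,0,0],[0,0,0,-20,0,0,0],[0,0,0,0,0,0,0],[0,0,0,0,0,0,0],[0,0,0,0,0,0,0]]]'
python3 - <<'E'
from h import *
S=eyes.grab_frame("side");T=eyes.grab_frame("top")
cv2.imwrite("pics/s6.png",np.hstack([cv2.resize(S[100:250,120:270],(400,400),interpolation=2),cv2.resize(T[160:260,90:190],(400,400),interpolation=2)]))
print([(r["centre"],r["conf"]) for r in eyes.pinpoint("top","ring0")][:6])
to(*goal([441.5,-121,100],82))
print(pose()[0])
E
```

```text
time: 13.9
position: [519.5, 159.4, 349.3]
ee_rot: [0.563, 0.802, -0.113, 0.162]
contact_force: [0.0, 0.1, -1.2]
width: 12.5
grasp_force: 69.3
time: 15.15
position: [607.5, -84.6, 375.4]
ee_rot: [0.574, 0.819, 0.0, 0.0]
contact_force: [-0.2, 0.5, -1.9]
width: 12.4
grasp_force: 69.3
[([202.5, 132.3], 0.56), ([218.4, 139.9], 0.49), ([212.5, 141.5], 0.42), ([221.0, 132.2], 0.35)]
t 15.3 turn [ 0.   0.  27.9] shift(tool axes now) [  22.7 -168.5  275.3] F [-0.1 -0.  -1.6]
[607.63511852 -85.06436058 375.34546816]
```

View pics/s6.png

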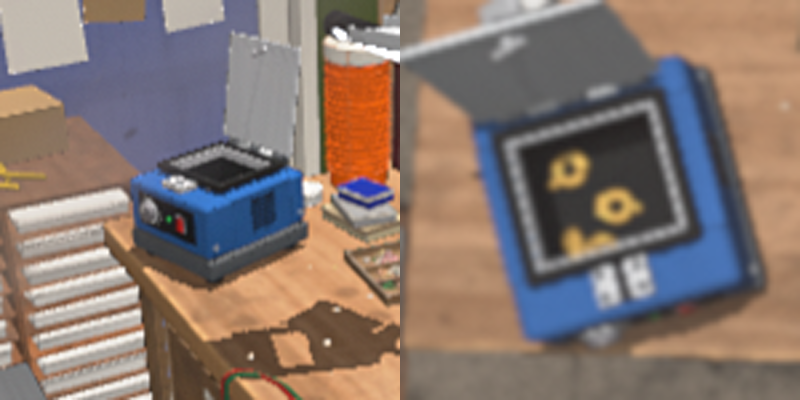

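All four rings are in the bowl: two in the open at about (202,132) and (212,141), two more near the front wall. The tray goes back to its original spot.

```bash
python3 -m crank '[[[0,0,0,2,-17,27,0],[0,0,0,2,-17,27,0],[0,0,0,2,-17,27,0],[0,0,0,2,-17,27,0],[0,0,0,2,-17,27,0],[0,0,0,2,-17,27,0],[0,0,0,3,-17,27,0],[0,0,0,3,-17,27,0],[0,0,0,3,-17,27,0],[0,0,7,2,-16,27,0]]]'
python3 -m crank '[[[0,0,7,0,0,0,0],[0,0,7,0,0,10,0],[0,0,7,0,0,15,0],[0,0,0,0,0,15,0],[0,0,0,0,0,15,0],[0,0,0,0,0,15,0],[0,0,0,0,0,10,0],[0,0,0,0,0,5,0],[0,0,0,0,0,0,0],[0,0,0,0,0,0,0]]]'
python3 - <<'E'
from h import *
to(*goal([441.5,-121,6.8],82))
print(pose()[0])
E
```

```text
time: 16.55
position: [440.6, -121.4, 104.6]
ee_rot: [0.625, 0.781, 0.0, 0.001]
contact_force: [0.2, -0.2, -0.3]
width: 12.9
grasp_force: 69.3
time: 17.8
position: [441.4, -121.8, 20.5]
ee_rot: [0.756, 0.655, 0.0, 0.001]
contact_force: [0.5, -0.0, -1.3]
width: 12.7
grasp_force: 69.3
t 17.8 turn [ 0.1  0.  -0.2] shift(tool axes now) [ 0.8 -0.1 13.7] F [ 0.5 -0.  -1.3]
[ 441.42038751 -121.82907979   20.52988936]
```

```bash
python3 -m crank '[[[0,0,0,0,0,5,0],[0,0,0,0,0,4,0],[0,0,0,0,0,3,0],[0,0,0,0,0,2,0],[0,0,0,0,0,0,0],[0,0,0,0,0,0,15],[0,0,0,0,0,0,25],[0,0,0,0,0,0,40],[0,0,0,0,0,0,40],[0,0,0,0,0,0,40]]]'
python3 -m crank '[[[0,0,0,0,0,-5,40],[0,0,0,0,0,-20,40],[0,0,0,0,0,-40,40],[0,0,0,0,0,-50,40],[0,0,0,0,0,-60,0],[0,0,0,0,0,-60,0],[0,0,0,0,0,-60,0],[0,0,0,0,0,-50,0],[0,0,0,0,0,-20,0],[0,0,0,0,0,0,0]]]'
python3 - <<'E'
from h import *
a=np.radians(19.8); M=np.array([469,320.5,0.]); ex=np.array([np.cos(a),np.sin(a),0]); ey=np.array([-np.sin(a),np.cos(a),0])
print(pose()[0])
T=eyes.grab_frame("top"); S=eyes.grab_frame("side")
for th in (1.55,1.65,1.75):
  for y in(-72,72):
    X=M+ex*(77-160*np.cos(th))+ey*y+[0,0,135+160*np.sin(th)]; print(th,y,px("top",X).round(1),px("side",X).round(1))
cv2.imwrite("pics/t7.png",np.vstack([cv2.resize(T[140:240,80:280],(800,400),interpolation=2),cv2.resize(S[100:200,150:350],(400,200))[:, :].repeat(1,1) if False else cv2.resize(S[90:215,120:370],(800,200+200))[:200]]))
hp=M+ex*77+[0,0,135]
for d in(40,): to(*goal(hp+ex*(d+16)-ey*45+[0,0,190],19.8))
E
```

```text
time: 19.05
position: [440.9, -121.6, 6.0]
ee_rot: [0.756, 0.655, 0.0, -0.0]
contact_force: [-0.3, -0.6, -0.5]
width: 39.9
grasp_force: 0.0
time: 20.3
position: [441.2, -121.7, 371.9]
ee_rot: [0.756, 0.655, 0.0, 0.001]
contact_force: [0.1, 0.6, -0.7]
width: 0.1
grasp_force: 0.0
[ 441.18145192 -121.68810925  371.89347995]
1.55 -72 [169.9 141.1] [118.2 225.6]
1.55 72 [186.9  89.1] [112.  198.5]
1.65 -72 [164.3 139.4] [117.4 228.7]
1.65 72 [181.2  87.5] [111.3 201.6]
1.75 -72 [158.9 137.9] [117.  231.7]
1.75 72 [175.7  86.2] [111.  204.7]
t 20.4 turn [-0.2  0.  62. ] shift(tool axes now) [464.  104.   43.7] F [-0.3  0.6 -0.6]
```

View pics/t7.png

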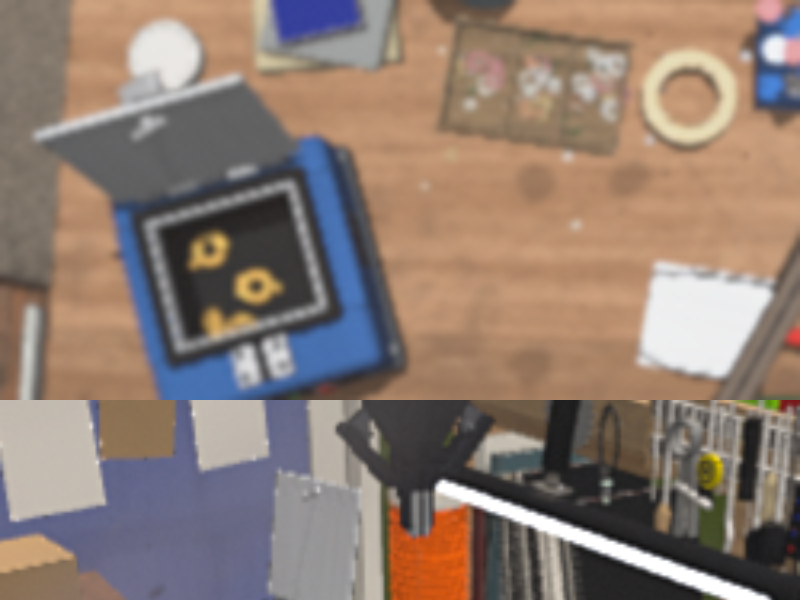

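Run:
```python
from h import *
from scipy.optimize import least_squares
obs=[]
for n,l in dict(slot=(-66,0,129),hatch_hinge=(77,0,135),finisher=(0,0,0)).items():
    r=eyes.pinpoint("top",n); print(n,r[0]["centre"],r[0]["conf"]); obs.append((l,r[0]["centre"]))
E_=[(-72,(159,140.5)),(72,(173.3,89.7))]
def pt(v,l):
    c,s=np.cos(v[2]),np.sin(v[2]); return [v[0]+c*l[0]-s*l[1],v[1]+s*l[0]+c*l[1],l[2]]
def f(v):
    e=[px("top",pt(v,l))-o for l,o in obs]
    e+=[px("top",pt(v,(77-160*np.cos(v[3]),y,135+160*np.sin(v[3]))))-o for y,o in E_]
    return np.ravel(e)
s=least_squares(f,[469,320,.33,1.7],loss="soft_l1"); print(s.x,np.degrees(s.x[2]),s.fun.round(1))
v=s.x; a=v[2]
h=np.array(pt(v,(77,0,135))); ex=np.array([np.cos(a),np.sin(a),0]); ey=np.array([-ex[1],ex[0],0])
print(h,ex)
to(*goal(h+ex*75-ey*45+[0,0,190],np.degrees(a)))
```

```text
slot [230.0, 144.0] 0.78
hatch_hinge [184.8, 133.2] 0.78
finisher [213.4, 150.3] 0.69
[4.68999927e+02 3.18610551e+02 2.89127523e-01 1.75951593e+00] 16.565786788823175 [ 0.9  0.8 -0.1  0.1 -0.9 -0.6  0.2  0.6 -0.2 -1.1]
[542.80388761 340.56448867 135.        ] [0.958493   0.28511607 0.        ]
t 20.55 turn [-0.3  0.1 65.2] shift(tool axes now) [462.2 122.6  43.6] F [ 0.5 -0.9 -0.4]
```

Run:
```python
from h import *
T=cv2.imread("pics/top0.png"); S=eyes.grab_frame("side")
cv2.imwrite("pics/v9.png",np.vstack([cv2.resize(T[:192],(800,300)),cv2.resize(S[:192],(800,300))]))
h=np.array([542.8,340.6,135]); 
for X in([627,319,325],[627,319,560],[700,319,560]): print(px("top",X).round(),px("side",X).round())
```

```text
[143. 124.] [105. 236.]
[118.  91.] [ 38. 234.]
[84. 93.] [ 37. 252.]
```

View pics/v9.png

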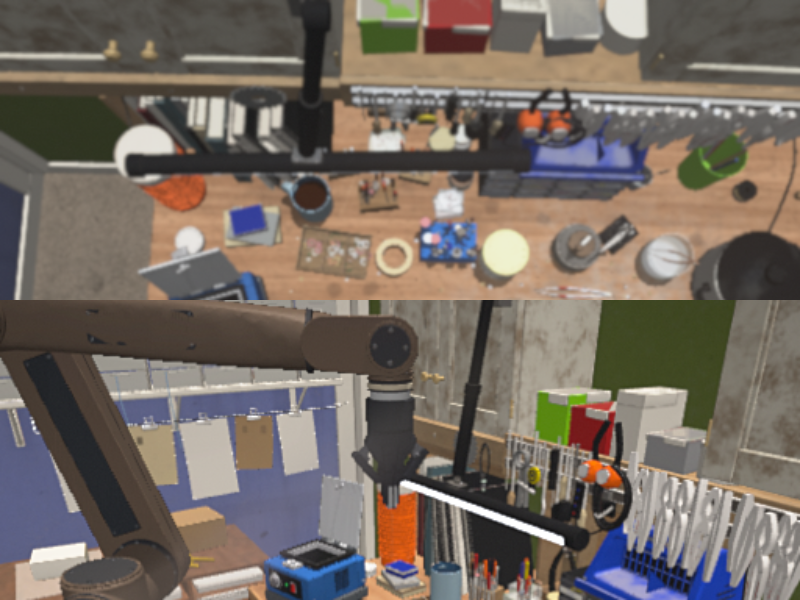

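Run:
```python
from h import *
X=tri((151,370),(102,336)); print(X, px("side",X),px("top",X))
print(onz("top",(104,86),X[2]),onz("top",(110,86),X[2]))
```

```text
[ 762.86513029 -237.94070473  291.54127728] [150.9265427  370.25426898] [102.2092205  335.82408236]
[740.64264268 439.55559218 291.54127728] [723.84954207 438.26374253 291.54127728]
```

The lamp bar runs at x about 740, z about 290, so there is enough clearance behind the hatch.

```bash
python3 -m crank '[[[0,0,0,46,11.5,0,0],[0,0,0,46,11.5,0,0],[0,0,0,46,11.5,0,0],[0,0,0,46,11.5,0,0],[0,0,0,46,11.5,0,0],[0,0,0,46,11.5,0,0],[0,0,0,46,11.5,0,0],[0,0,0,46,11.5,0,0],[0,0,0,46,11.5,0,0],[0,0,0,46,11.5,0,0]]]'
python3 -m crank '[[[0,0,9,0,0,0,0],[0,0,9,0,0,0,0],[0,0,9,0,0,0,0],[0,0,9,0,0,0,0],[0,0,9,0,0,0,0],[0,0,9,0,0,5,0],[0,0,9,0,0,10,0],[0,0,2.2,0,0,10,0],[0,0,0,0,0,10,0],[0,0,0,0,0,10,0]]]'
cat >> h.py <<'E'
a_=0.28913; H=np.array([542.8,340.6,135]); ex=np.array([np.cos(a_),np.sin(a_),0]); ey=np.array([-ex[1],ex[0],0])
def mach(P): d=P-H; return np.array([d@ex,d@ey,d[2]])   # relative to hinge, machine axes
E
python3 - <<'E'
from h import *
print(mach(pose()[0])); to(*goal(H+ex*70-ey*45+[0,0,130],np.degrees(a_)))
E
```

```text
time: 21.85
position: [620.8, 318.7, 369.4]
ee_rot: [0.756, 0.655, -0.001, -0.0]
contact_force: [0.7, -0.1, 0.6]
width: 0.2
grasp_force: 0.0
time: 23.1
position: [620.3, 317.2, 324.7]
ee_rot: [0.989, 0.145, -0.001, 0.0]
contact_force: [0.4, -0.3, 0.4]
width: 0.2
grasp_force: 0.0
[ 67.64719096 -44.51428021 189.6683886 ]
t 23.1 turn [0.  0.1 0.1] shift(tool axes now) [ 2.4  0.5 59.7] F [ 0.4 -0.3  0.4]
```

```bash
python3 -m crank '[[[0,0,0,0,0,30,0],[0,0,0,0,0,30,0],[0,0,0,-27,0,0,0],[0,0,0,-27,0,0,0],[0,0,0,-22,0,5,0],[0,0,0,-22,0,5,0],[0,0,0,-22,0,5,0],[0,0,0,-19,0,14,0],[0,0,0,-19,0,14,0],[0,0,0,-19,0,14,0]]]'
python3 - <<'E'
from h import *
print(mach(pose()[0])); o=pose()[2]; print(o["contact_force"],o["torque"])
eyes.grab_frame("top")
for n in("hatch_edge","wing_grip"): print(n,[(r["centre"],r["conf"]) for r in eyes.pinpoint("top",n)][:3])
for th in(.3,.5,.7,1.0,1.7): print(th,px("top",H-ex*160*np.cos(th)+[0,0,160*np.sin(th)]).round(1))
E
```

```text
time: 24.35
position: [450.5, 266.6, 208.7]
ee_rot: [0.99, 0.144, 0.001, -0.0]
contact_force: [0.8, -0.4, 0.5]
width: 0.2
grasp_force: 0.3
[-109.51787379  -44.6045832    73.68747057]
[ 0.77326222 -0.41645425  0.54233183] [ 0.03319746 -0.10976914 -0.02666988]
hatch_edge [([226.1, 138.2], 0.97)]
wing_grip []
0.3 [233.7 141.1]
0.5 [229.2 137.4]
0.7 [222.5 133.4]
1.0 [209.  127.1]
1.7 [169.4 115.4]
```

```bash
python3 -m crank '[[[0,0,0,-6,0,14,0],[0,0,0,-6,0,14,0],[0,0,0,-6,0,14,0],[0,0,0,0,0,6,0],[0,0,0,0,0,4,0],[0,0,0,0,0,4,0],[0,0,0,0,0,2,0],[0,0,0,0,0,1,0],[0,0,0,0,0,0,0],[0,0,0,0,0,0,0]]]'
python3 - <<'E'
from h import *
print(mach(pose()[0])); o=pose()[2]; print(o["contact_force"],o["torque"])
E
```

```text
time: 25.75
position: [433.7, 261.6, 150.2]
ee_rot: [0.99, 0.144, 0.0, -0.0]
contact_force: [-0.9, -0.2, -0.6]
width: 0.2
grasp_force: 0.0
[-127.07247203  -44.57719107   15.21496885]
[-0.86866031 -0.18193492 -0.62972786] [-0.03804606 -0.03429854  0.04334698]
```

Now lower carefully until it stops, then rise and look at the wing.

```bash
python3 -m crank '[[[0,0,0,0,0,1,0],[0,0,0,0,0,1,0],[0,0,0,0,0,1,0],[0,0,0,0,0,1,0],[0,0,0,0,0,0,0],[0,0,0,0,0,0,0],[0,0,0,0,0,0,0],[0,0,0,0,0,0,0],[0,0,0,0,0,0,0],[0,0,0,0,0,0,0]]]'
python3 -m crank '[[[0,0,0,0,0,-20,0],[0,0,0,0,0,-60,0],[0,0,0,0,0,-60,60],[0,0,0,20,30,-40,60],[0,0,0,30,60,-20,60],[0,0,0,30,60,0,60],[0,0,0,30,60,0,60],[0,0,0,0,60,0,60],[0,0,0,0,0,0,60],[0,0,0,0,0,0,60]]]'
python3 - <<'E'
from h import *
P=pose()[0];print(P,mach(P))
T=eyes.grab_frame("top");S=eyes.grab_frame("side")
for n in("hatch_edge","wing_grip","slot"):
  for c in("top","side"): print(n,c,[(np.round(r["centre"],1),round(r["conf"],2)) for r in eyes.pinpoint(c,n)][:3])
W=H-ex*143+[0,0,25]; print("pred",W,px("top",W),px("side",W))
r=eyes.trace("top","wing_grip")
if r: print(r[0]["conf"],r[0]["pixels"].sum(),r[0]["centre"])
cv2.imwrite("pics/w.png",T);cv2.imwrite("pics/w_s.png",S)
b,d=px("top",W).astype(int); e,f=px("side",W).astype(int)
cv2.imwrite("pics/v10.png",np.hstack([cv2.resize(T[b-20:b+20,d-20:d+20],(400,400),interpolation=2),cv2.resize(S[e-20:e+20,f-20:f+20],(400,400),interpolation=2)])); print(b,d,e,f)
E
```

```text
time: 27.0
position: [433.6, 261.6, 146.1]
ee_rot: [0.99, 0.144, -0.0, -0.0]
contact_force: [-0.2, -0.1, 1.4]
width: 0.0
grasp_force: 0.9
time: 28.25
position: [604.8, 46.3, 343.4]
ee_rot: [0.99, 0.144, -0.0, -0.0]
contact_force: [-0.9, 0.4, -0.2]
width: 60.0
grasp_force: 0.0
[604.78707745  46.30277378 343.42704829] [ -24.49543156 -299.7552818   208.42704829]
hatch_edge top [(array([238.1, 145. ]), 0.91)]
hatch_edge side [(array([161.4, 184.3]), 0.73), (array([165.1, 185.7]), 0.65)]
wing_grip top [(array([227.8, 144.2]), 0.63), (array([158.5, 284.7]), 0.42)]
wing_grip side [(array([159.6, 203.6]), 0.56), (array([159.1, 188.9]), 0.36)]
slot top [(array([229.1, 143.2]), 0.87), (array([230.5, 143. ]), 0.22)]
slot side [(array([164.9, 184.4]), 0.64)]
pred [405.73560235 299.82806239 160.        ] [230.58227324 142.22416748] [159.3621126  185.40487649]
0.64 57 [227.9, 141.5]
230 142 159 185
```

View pics/v10.png

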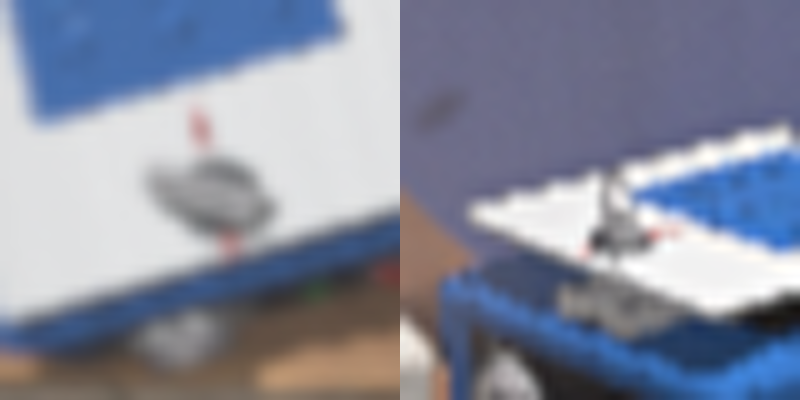

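The hatch is down near its stop. In the top crop the wing runs from about (150,178) to (272,211), so its yaw is about 72°, roughly 55° counter-clockwise of the red marks at (200,125) and (231,245). The end-on side view agrees.

```bash
python3 -m crank '[[[0,0,0,-8,-30,0,45],[0,0,0,-12,-30,0,45],[0,0,0,-12,-30,0,45],[0,0,0,-12,-30,10,45],[0,0,0,-12,-30,15,45],[0,0,0,-12,-30,18,45],[0,0,0,-12,-30,20,45],[0,0,0,-12,-30,20,45],[0,0,0,-12,-30,20,45],[0,0,0,-12,-27,10,45]]]'
python3 -m crank '[[[0,0,-9,0,0,0,45],[0,0,-9,0,0,0,45],[0,0,-9,0,0,0,45],[0,0,-9,0,0,0,45],[0,0,-9,0,0,0,45],[0,0,-9,0,0,0,45],[0,0,-1.5,0,0,0,45],[0,0,0,0,0,0,45],[0,0,0,0,0,0,45],[0,0,0,0,0,0,45]]]' 20
python3 - <<'E'
from h import *
T=cv2.imread("pics/w.png").astype(int); c=T[218:242,132:160]
g=(c.max(2)<200)&(c.max(2)-c.min(2)<28)&(c.max(2)>70)
ys,xs=np.nonzero(g); print("".join("".join(".#"[v] for v in r)+"\n" for r in g.astype(int)))
print("centre guess",onz("top",(229.3,143.2),158))
eyes.grab_frame("side"); print([(r["centre"],r["conf"]) for r in eyes.pinpoint("side","wing_grip")][:3], px("side",[409,298,160]))
to(*goal([409,298,152.5],72))
E
```

```text
time: 29.95
position: [407.6, 298.4, 229.7]
ee_rot: [0.99, 0.144, -0.001, 0.0]
contact_force: [0.5, 0.0, 0.2]
width: 44.9
grasp_force: 0.0
time: 31.2
position: [408.9, 297.7, 230.9]
ee_rot: [0.809, 0.588, 0.0, -0.0]
contact_force: [-0.1, -0.4, -0.9]
width: 45.0
grasp_force: 0.0
............................
......#.....................
............................
............................
............................
............................
............................
..........###...............
.........######.............
.....###########............
....############............
.....############...........
.....#############..........
......############........##
........#########.....#####.
.........##############.....
...........#..######........
...........#####............
........######............##
.....####.............#....#
.#####.............#......##
###............#.....#######
...........####....#######..
.......##############.......

centre guess [409.58228576 297.67092578 158.        ]
[([160.9, 189.0], 0.4)] [159.34907754 186.43975084]
t 31.3 turn [-0.   0.   0.1] shift(tool axes now) [ 0.3 -0.  78.4] F [0.5 0.2 0.4]
```

```bash
python3 -m crank '[[[0,0,0,0,0,20,45],[0,0,0,0,0,20,45],[0,0,0,0,0,15,45],[0,0,0,0,0,10,45],[0,0,0,0,0,6,45],[0,0,0,0,0,4,45],[0,0,0,0,0,2,25],[0,0,0,0,0,0,0],[0,0,0,0,0,0,0],[0,0,0,0,0,0,0]]]' 20
python3 - <<'E'
from h import *
P,Q,o=pose();print(P,o["contact_force"],o["torque"],o["width"],o["grasp_force"]); to(*goal([409,298,152.5],72))
E
```

```text
time: 32.55
position: [409.8, 297.3, 154.3]
ee_rot: [0.809, 0.588, 0.001, 0.001]
contact_force: [4.3, -3.0, -1.7]
width: 10.0
grasp_force: 23.5
[409.8084571  297.28854243 154.27822678] [ 4.31636519 -2.97504373 -1.65746418] [-0.42243524 -0.406118   -0.01489325] 10.017759381729945 23.53928246651776
t 32.55 turn [0.1 0.  0.1] shift(tool axes now) [ 0.4 -1.   1.8] F [ 4.3 -3.  -1.7]
```

```bash
python3 -m crank '[[[0,0,0,0,1.5,0,0],[0,0,6,0,0,0,0],[0,0,6,0,0,0,0],[0,0,6,0,0,0,0],[0,0,6,0,0,0,0],[0,0,6,0,0,0,0],[0,0,6,0,0,0,0],[0,0,6,0,0,0,0],[0,0,6,0,0,0,0],[0,0,0,0,0,0,0]]]' 40
python3 - <<'E'
from h import *
P,Q,o=pose();print(P,o["contact_force"],o["torque"],o["width"],o["grasp_force"]); to(*goal([410.3,297.3,152.5],16.6))
E
```

```text
time: 33.8
position: [407.4, 299.1, 153.0]
ee_rot: [0.978, 0.208, -0.003, -0.003]
contact_force: [-5.1, 5.0, -0.4]
width: 8.9
grasp_force: 41.6
[407.35557432 299.08417312 153.04265445] [-5.08160772  5.04745152 -0.36858986] [ 0.69597208  0.96767092 -0.00863823] 8.895739118488136 41.57739579677582
t 33.8 turn [-0.4  0.3  7.4] shift(tool axes now) [2.  2.8 0.5] F [-5.1  5.  -0.4]
```

```bash
python3 -m crank '[[[0,0,0,1,-1.2,0,0],[0,0,0,1,-1.3,0,0],[0,0,2,0,0,0,0],[0,0,2,0,0,0,0],[0,0,2,0,0,0,0],[0,0,1.4,0,0,0,0],[0,0,0,0,0,0,0],[0,0,0,0,0,0,0],[0,0,0,0,0,0,0],[0,0,0,0,0,0,0]]]'
python3 - <<'E'
from h import *
P,Q,o=pose();print(P,o["contact_force"],o["torque"],o["width"],o["grasp_force"]); to(*goal([410.3,300,152.5],16.6))
E
```

```text
time: 35.05
position: [407.1, 299.7, 152.2]
ee_rot: [0.989, 0.145, -0.006, 0.001]
contact_force: [-7.3, -2.4, 0.6]
width: 8.9
grasp_force: 41.8
[407.05954675 299.70036241 152.2246269 ] [-7.2644535  -2.38909386  0.63610492] [-0.5437358   1.17087542 -0.04004471] 8.869476937461354 41.809110045433044
t 35.05 turn [-0.   0.7  0.1] shift(tool axes now) [ 3.2  0.6 -0.3] F [-7.3 -2.4  0.6]
```

```bash
python3 -m crank '[[[0,0,0,-1.5,0,0,0],[0,0,0,-1.5,0,0,0],[0,0,0,0,0,1,0],[0,0,0,0,0,1,0],[0,0,0,0,0,1,0],[0,0,0,0,0,1,0],[0,0,0,0,0,1,0],[0,0,0,0,0,1,0],[0,0,0,0,0,0,0],[0,0,0,0,0,0,0]]]'
python3 - <<'E'
from h import *
P,Q,o=pose();print(P,o["contact_force"],o["torque"],o["width"],o["grasp_force"]); to(*goal([410.3,300,152.5],16.6))
E
```

```text
time: 36.3
position: [406.8, 299.6, 149.0]
ee_rot: [0.989, 0.145, -0.002, 0.0]
contact_force: [-10.1, -1.3, 6.1]
width: 9.0
grasp_force: 42.5
[406.78225626 299.55275014 148.99879064] [-10.14307524  -1.3438756    6.11567039] [-0.3721223   1.39838047 -0.0243286 ] 9.043375413261018 42.48718857765198
t 36.3 turn [-0.   0.3  0.1] shift(tool axes now) [ 3.5  0.6 -3.5] F [-10.1  -1.3   6.1]
```

```bash
python3 -m crank '[[[0,0,0,-1,0,0,0],[0,0,0,-1,0,0,0],[0,0,0,-1,0,1,0],[0,0,0,0,0,1,0],[0,0,0,0,0,1,0],[0,0,0,0,0,1,0],[0,0,0,0,0,0,0],[0,0,0,0,0,0,0],[0,0,0,0,0,0,0],[0,0,0,0,0,0,0]]]'
python3 - <<'E'
from h import *
P,Q,o=pose();print(P,o["contact_force"],o["torque"],o["width"],o["grasp_force"]); to(*goal([410.3,300,152.5],16.6))
E
```

```text
time: 37.55
position: [406.5, 299.5, 146.8]
ee_rot: [0.989, 0.145, 0.001, -0.001]
contact_force: [-8.4, -1.1, 10.4]
width: 8.6
grasp_force: 43.1
[406.51299475 299.5454317  146.77288021] [-8.40405385 -1.14185112 10.37734535] [-0.0872184   0.80148253  0.04474473] 8.604655846522693 43.11825335025787
t 37.55 turn [-0.1 -0.2  0.1] shift(tool axes now) [ 3.8  0.6 -5.7] F [-8.4 -1.1 10.4]
```

```bash
python3 -m crank '[[[0,0,0,-1,0,1,0],[0,0,0,0,0,1,0],[0,0,0,0,0,1,0],[0,0,0,0,0,1,0],[0,0,0,0,0,1,0],[0,0,0,0,0,1,0],[0,0,0,0,0,0,0],[0,0,0,0,0,0,0],[0,0,0,0,0,0,0],[0,0,0,0,0,0,0]]]'
python3 - <<'E'
from h import *
P,Q,o=pose();print(P,o["contact_force"],o["torque"],o["width"],o["grasp_force"]); to(*goal([410.3,300,152.5],16.6))
S=eyes.grab_frame("side");T=eyes.grab_frame("top");cv2.imwrite("pics/f_s.png",S);cv2.imwrite("pics/f_t.png",T)
for c in("side","top"):
  for n in("hatch_edge",): print(c,[(np.round(r["centre"],1),r["conf"]) for r in eyes.pinpoint(c,n)][:2])
for th in(0,.055): X=H-ex*160*np.cos(th)+[0,0,3+160*np.sin(th)]; print(th,px("side",X),px("top",X))
E
```

```text
time: 38.8
position: [406.5, 299.6, 145.4]
ee_rot: [0.989, 0.145, 0.002, -0.001]
contact_force: [-15.7, -5.5, 27.7]
width: 8.7
grasp_force: 45.7
[406.46797513 299.63912205 145.35092969] [-15.6943916   -5.472612    27.74309895] [-0.75207542  2.08891324 -0.03651806] 8.714224538207555 45.720309019088745
t 38.8 turn [-0.1 -0.2  0.1] shift(tool axes now) [ 3.8  0.7 -7.1] F [-15.7  -5.5  27.7]
side [(array([165.7, 182.7]), 0.8), (array([234.8, 238.1]), 0.74)]
top [(array([235.4, 149. ]), 0.57)]
0 [166.31055194 182.14451289] [236.34617477 145.41262736]
0.055 [164.02831286 181.98155494] [236.22551778 144.66974614]
```

Run:
```python
from h import *
A=cv2.imread("pics/w_s.png",0);B=cv2.imread("pics/f_s.png",0)
def bar(th,y,r=160,z=3): return H-ex*(r*np.cos(th)-z*np.sin(th))+ey*y+[0,0,r*np.sin(th)+z*np.cos(th)]
for y in(-65,-55,-45,45,60,68):
    p=px("side",bar(.055,y)); q=px("side",bar(0,y)); d=q-p
    c=int(round(p[1])); r0=int(p[0])-7; 
    print(y,"pred",p.round(1),"->",q.round(1),"col",c,"\n  before",A[r0:r0+16,c],"\n  after ",B[r0:r0+16,c])
```

```text
-65 pred [168.6 193.3] -> [171.  193.4] col 193 
  before [219 236 244 242 241 241 245 231 152  95  63  58  58  57  59  84] 
  after  [124 193 243 248 246 246 246 227 225 245 197 103  54  54  82 105]
-55 pred [167.9 191.5] -> [170.3 191.7] col 192 
  before [198 220 212 244 243 241 242 244 217 134 105  77  56  57  59  79] 
  after  [ 99 123 203 238 235 249 250 231 159 203 234 146  70  52  57  88]
-45 pred [167.2 189.8] -> [169.5 189.9] col 190 
  before [235 230 170 193 233 244 247 231 142 111 123 111  76  57  81 102] 
  after  [105 103 129 135 133 182 192 158 119 132 138 112  75  57  63  85]
45 pred [161.  174.6] -> [163.2 174.7] col 175 
  before [112 112 112 110 108 137 204 239 220 144 107  98  81  81  80  95] 
  after  [111 109 110 110 110 109 108 118 129 127 134 137 106  79  79  79]
60 pred [160.  172.1] -> [162.2 172.3] col 172 
  before [112 112 111 114 111 110 111 160 188 141 110 110 119 118  97  99] 
  after  [110 109 111 109 109 110 110 111 110 110 125 132 118 109  84  81]
68 pred [159.5 170.9] -> [161.7 171. ] col 171 
  before [111 112 113 112 112 110 110 120 128 114 110 118 125 117  94 100] 
  after  [108 110 109 110 110 108 110 111 110 109 112 120 124 110  82  83]
```

The visible hatch edge dropped about 2.4 px, which matches the prediction for 0.055 → 0, so the hatch is home. I'll ease the push slightly and check that it holds steady.

```bash
python3 -m crank '[[[0,0,0,-0.5,0,-0.5,0],[0,0,0,-0.5,0,-0.5,0],[0,0,0,0,0,0,0],[0,0,0,0,0,0,0],[0,0,0,0,0,0,0],[0,0,0,0,0,0,0],[0,0,0,0,0,0,0],[0,0,0,0,0,0,0],[0,0,0,0,0,0,0],[0,0,0,0,0,0,0]]]'
```

```text
time: 40.25
position: [406.4, 299.6, 145.5]
ee_rot: [0.989, 0.145, 0.004, -0.001]
contact_force: [-9.8, -2.8, 22.2]
width: 8.6
grasp_force: 44.8
```

```bash
python3 -c "
from workcell import order
print(order.sign_off())"
```

```text
the job is handed in; nothing more can be done
None
```

I handed in the job with the four rings in the bowl, the empty tray back on the bench where it started, and the wing in line with the red marks; the arm is still holding the hatch fully down with about 22 N, at about 40 s of the 61 s allowed.

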